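# Square up the swivelling stitching clamp and lock it with its ball-lock pin

## Task

The stitching clamp has been swung aside for loading. Push its wooden jaws back round until the head meets its stop, then press down on the button on top of the quick-release pin standing in the clamp's metal fork and keep it pressed while the pin goes fully home through all the plates; let go so that the button springs out and the pin is locked. Leave the things lying about where they are.

Things in the scene. Friction and masses are not known exactly. Their poses are not given: they have to be found in the camera images.
- clamp_base: Fixed foot of the stitching clamp: round wooden disc, 184 mm across, 22 mm high. Origin on the table at its centre, on the upright pivot axis of the head; z up. On its +y side a grey metal fork 60 mm wide (x), y = 82 to 141 mm: lower plate z = 22 to 30 mm, upper plate z = 60 to 72 mm, wall at the outer end. A 13 mm hole goes down through both at x = 0, y = 108 mm.
- head (a joint): Angle (rad) of the swivelling head about the pivot, clockwise seen from above. 0 = against the stop, a dowel on the foot's rim, hole in its plate in line with the fork's; it starts at 0.35 to 0.75 and must turn counter-clockwise. Stays where left; 0.1 N m of friction. It carries two wooden jaws side by side: 120 mm wide (along y of clamp_base at 0), together 39 mm thick, centred on the pivot, top at z = 162 mm.
- jaw_end (a point): Point of the head on the jaws' flat -x face (robot side), at the top edge, z = 162 mm, 45 mm from the middle toward the end away from the fork. Axes as clamp_base's at angle 0, turning with the head: pushing here along +x turns it to its stop. Wood below, clear down to z = 60 mm; a black knob is in the middle of the face; a leather strap end in the jaws, 92 mm wide, rises to z = 176 mm.
- head_hole (a point): Centre of the 13 mm hole in the head's flat metal quadrant plate, on its top face (plate z = 32 to 40 mm), 108 mm from the pivot. At angle 0 it lies under the fork's hole. Before that the pin's tip rests on the solid part of this plate.
- pin_seat (a point): Centre of the top of the brass guide bush on the fork's upper plate, z = 80 mm, fixed to clamp_base, on the axis of the fork's holes; z up. The pin's flange sits here when the pin is home.
- pin: Steel ball-lock pin, upright, loose, its 12 mm shank in the guide bush. Origin at its lower tip (tapered over 7 mm), z up along it. Flange underside at 74 mm, T-bar 58 mm long at 89 mm, button on top. Starts with tip at z = 40 mm on the head's plate; drops about 10 mm when the holes meet, until its balls catch on the plate; home with flange on the bush (tip z = 6 mm). 0.1 kg.
- pin_button (a joint): Travel (m) of the pin's button: 0 = out, 0.005 = fully in; spring 2 N rising to 5 N. Two balls, 12.5 mm above the tip, stand 2.5 mm out of the shank while the button is out and draw in with it: only then does the pin pass a hole. A straight push down on the button presses it in first, then carries the pin down, with little more force, until the flange seats.
- pin_top (a point): Centre of the button's top while out, 103.5 mm above the pin's tip (fixed to the pin: it does not go in with the button). Button 15 mm across, 9 mm above the handle when out.
- water_tub: Translucent plastic tub, 74 mm across, 34 mm high. Bystander; origin under its centre.
- wax_tin: Small round tin with black lid, 37 mm across, 26 mm high. Bystander; origin under its centre.
- awl: Scratch awl with wooden handle, lying, 150 mm long, 14 mm thick. Bystander; origin under its middle.
- burnisher: Turned wooden burnisher, lying, 68 mm long, 28 mm thick. Bystander; origin under its middle.
- blank: Curved piece of brown leather lying flat, 64 x 84 mm, 6 mm high. Bystander; origin under its middle.
There are look-alikes about, which are no part of the job. What is shaped like the pin but orange or pink is not meant.

How it is judged:
By the outcome, as a careful person would: the job done as asked, in the order asked, and still so for the second after the job is handed in, with the robot touching nothing.
It also fails if it takes over 45 s, if anything falls off the work surface, if the arm or the gripper's body presses on something with over 40 N, if the wrist force passes 120 N, or if a joint passes its speed limit or range.

## Robot

A 6-joint arm with a two-finger parallel gripper is mounted at the origin on the work surface; the furniture and walls round the work are solid. World frame = base frame: x ahead of the robot, y to its left, z up, the work surface at z = 0. Lengths are in m, angles in rad, forces in N, time in s.
With the tool pointing down it reaches from about 0.225 to 0.875 m from the base axis. Payload 3.4 kg.
Tool frame: the origin (TCP) lies at the very end of the fingers, on their centre line; the grasp point (between the pads) lies 19 mm behind it; z points along the fingers, y is the line along which they close (so a half turn about z gives the same grasp; the last joint's range is limited). The gripper opens to 85 mm and grips with 20 to 120 N. Pads are 22 mm wide; open, the fingers measure 114 mm over their backs; the gripper's body (76 mm by 85 mm) begins 54 mm behind the grasp point. The pads swing forward as they close: fully open they stand 13 mm farther back than shut.
Start: joints at [-1.4, 0.276, 1.505, -0, 1.361, -0.121], TCP at [0.165, -0.551, 0.231] pointing down, gripper open.
Joint ranges: [-2.89, 2.89], [-0.75, 2.08], [0.22, 2.7], [-1.18, 4.32], [0.11, 2.71], [-2.7, 2.7]. Speed limits (rad/s): [2.57, 2.57, 3.14, 3.14, 3.14, 3.14].

## Interface

Orientations are given as a unit quaternion [w, x, y, z].
In Python, from rig import get_state, optics, sign_off gives the robot as it stands.
- The arm moves only by the tool send_rows, never from a script. Its argument "increments" is a list of rows, each an object with "gripper": the gripper's target within -1 to 1 (shut at 1, half-way at 0, fully open at -1); "linear": the shift along the world's x, y, z in m, a list of three; "delta_rot": the turn, a rotation vector about the world's x, y, z in rad, a list of three. In form: [{"gripper": gripper, "linear": [dx, dy, dz], "delta_rot": [rx, ry, rz]}, ...]. A call has 1 to 8 rows; each row is the pose to reach, as a shift and turn from the pose commanded when the call began; what a row does not reach only later rows make up. A row lasts 1/10 s, in which the tool goes at most 50 mm and 8.59 degrees, less where a joint would pass 70% of its speed; a pose out of reach is approached as far as the arm can. A call with a gripper value outside its range is refused whole. The fingers move at their own pace and stop on an object; "newtons" is the grip in N (left out, the last holds). Time passes only in rows, so rows that repeat a pose let the fingers close. It gives the time, the measured TCP pose, the force, the opening and the grip force at its end, in the units of the state.
- get_state(): the state, without advancing time (a new reading comes with each control period).
- optics.get_image(name): name is "scene" or "top" or "wrist"; returns a dict with "pixels" (384x512x3 uint8, blue, green, red), "K" (3x3 intrinsics, pixels), "rvec" (rotation vector, rad) and "tvec" (3), from world to camera coordinates, as OpenCV has them; the wrist camera has in their place "T_tool_cam" (4x4, takes a point from camera to tool coordinates, whose origin is the TCP and whose axes are the flange's). Camera axes: x right, y down, z forward; pixel columns grow to the right and rows downward; lengths in m; the calibration is good to about 2 mm. A picture is of the moment at which its call begins: read the wrist's pose just before it. There is no depth.
- sign_off(): hands the job in; it is judged then, once.
The state is a dict: "clock": time; "qpos": joint angles; "qd": joint speeds; "effort": joint torques, N m; "position": TCP position; "ee_rot": TCP orientation; "contact_force": force on the tool from outside, world axes, zero at the start; "moment": the same for the moment, N m; "width": finger opening in m; "gripper_force": force on a finger pad.
Only numpy, scipy, OpenCV 4.12 (cv2) and the standard library are available. Lean on these libraries where they do the work, as an engineer would, in place of code of your own. Each camera call takes 0.05 s, during which the arm holds its last target. There are 200 camera calls.

## Working session

There is one attempt and no reset: what is moved stays moved. The work goes in short steps, Python scripts to look and compute and a tool call to move; the robot and the scene stay as the last step left them, time stands still between calls to the robot, and variables do not carry over. Pictures are saved under pics/ and viewed, at most 10 in all, crops included, and the job is handed in when it is done.

Besides the shell and the picture viewer there is one more tool, called by a JSON object that holds its "fn" and its "kwargs". send_rows: Moves the arm, as the interface text tells. Its arguments: {"type":"object","properties":{"increments":{"type":"array"},"newtons":{"type":"number"}},"required":["increments"]}

```bash
mkdir -p pics; cat > h.py <<'E'
import numpy as np, cv2
from rig import get_state, optics, sign_off
def grab(n,f=None):
    d=optics.get_image(n)
    if f: cv2.imwrite('pics/'+f,d['pixels'])
    return d
def ray(d,u,v,st=None):
    p=cv2.undistortPoints(np.array([[[u,v]]],float),np.array(d['K']),None)[0,0]
    r=np.array([p[0],p[1],1.])
    R=cv2.Rodrigues(np.array(d['rvec'],float))[0]; t=np.array(d['tvec'],float).ravel()
    return -R.T@t, R.T@r
def onz(d,u,v,z):
    o,r=ray(d,u,v); return o+r*(z-o[2])/r[2]
def proj(d,P):
    return cv2.projectPoints(np.array(P,float).reshape(-1,3),np.array(d['rvec'],float),np.array(d['tvec'],float),np.array(d['K']),None)[0].reshape(-1,2)
E
python3 - <<'E'
from h import *
a=grab('scene'); b=grab('top')
im=np.vstack([a['pixels'],b['pixels']])
cv2.imwrite('pics/a.png',cv2.resize(a['pixels'],(800,600)));cv2.imwrite('pics/b.png',cv2.resize(b['pixels'],(800,600)))
import pickle;pickle.dump((a,b),open('ab.pkl','wb'))
print(get_state())
for d in(a,b): print(ray(d,256,192))
E
```

```text
{'clock': 0.1, 'qpos': array([-1.39996487e+00,  2.76569163e-01,  1.50597985e+00, -6.79556404e-06,
        1.36069122e+00, -1.21025528e-01]), 'qd': array([-7.11770546e-04, -2.23896177e-03, -6.63583723e-04, -8.51540704e-06,
        2.01108050e-03,  1.72112878e-03]), 'effort': array([ 1.09885212e-03, -4.17701948e+01, -2.46404511e+01, -1.20825789e-04,
        5.76004823e-03,  1.40535971e-05]), 'position': array([ 0.16534675, -0.5502434 ,  0.2305155 ]), 'ee_rot': array([-8.23448223e-04,  9.89370880e-01,  1.45411769e-01, -2.38340480e-05]), 'contact_force': array([-0.24522147, -0.38111471, -0.37258317]), 'moment': array([ 0.05943451,  0.0227006 , -0.00632109]), 'gripper_force': 0.0, 'width': 0.08567232507958181}
(array([-0.54834998,  0.9324822 ,  0.93332463]), array([ 0.61648104, -0.5944107 , -0.51637632]))
(array([ 0.20120113, -0.02356674,  1.23601574]), array([ 0.21893218,  0.00458593, -0.97606478]))
```

View pics/a.png

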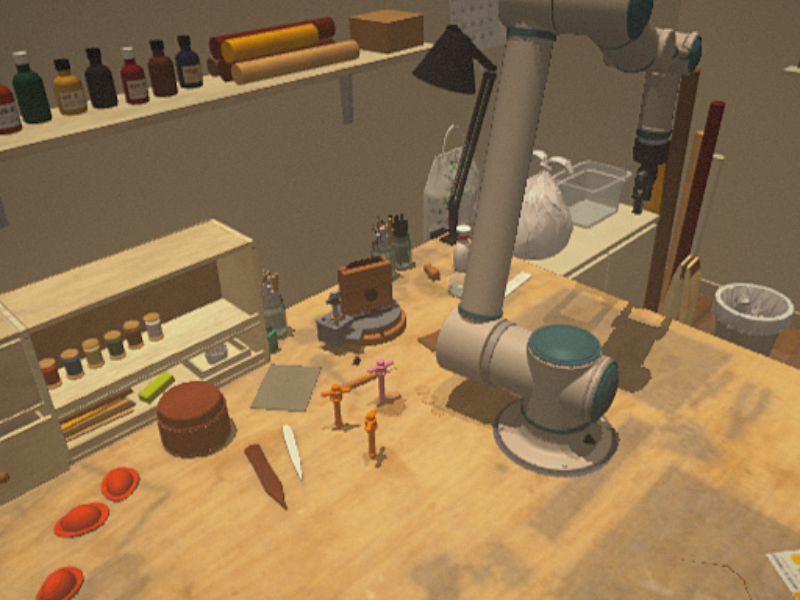

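View pics/b.png

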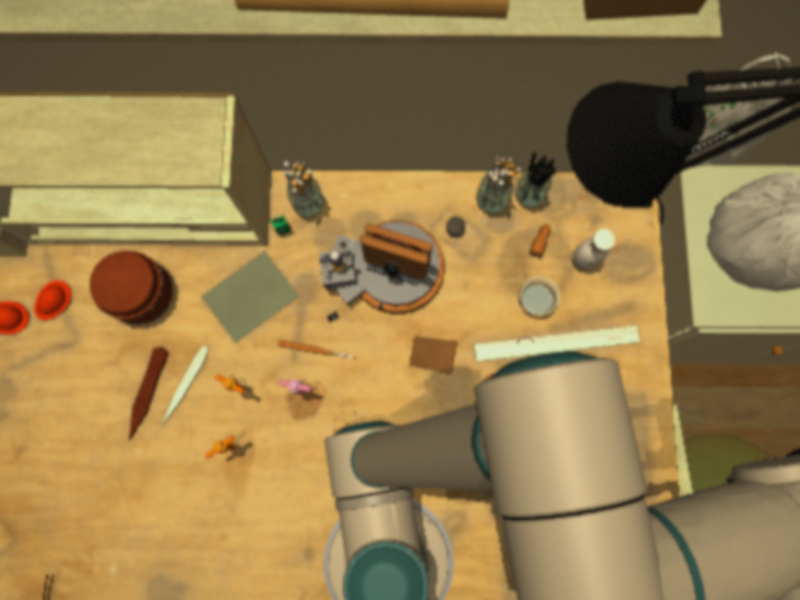

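The scene view shows the clamp at (360,300)/800. The top view shows its disc at about (398,265) and the fork with the pin at about (340,260). The orange and pink look-alike pins stand off at (235,385), (225,447) and (297,387). The steel pin in the fork is the one meant, and I'll confirm it in an enlarged crop.

```bash
python3 - <<'E'
from h import *
import pickle
a,b=pickle.load(open('ab.pkl','rb'))
A=cv2.resize(a['pixels'][160:225,195:270],(400,347),interpolation=cv2.INTER_CUBIC)
B=cv2.resize(b['pixels'][135:205,200:290],(400,311),interpolation=cv2.INTER_CUBIC)
B=cv2.copyMakeBorder(B,0,36,0,0,cv2.BORDER_CONSTANT)
cv2.imwrite('pics/c.png',np.hstack([A,B]))
E
```

```text
(no output)
```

View pics/c.png

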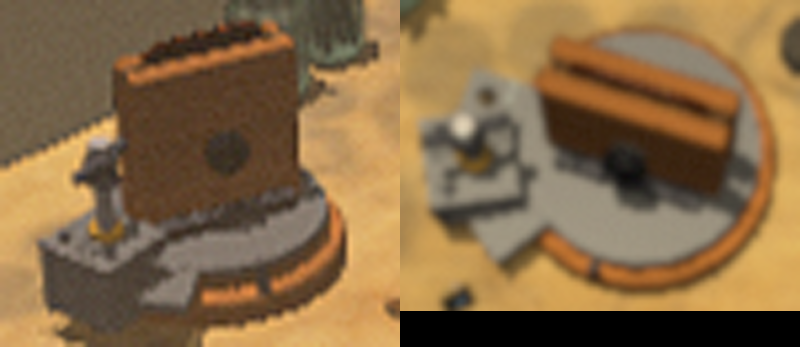

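In the crop, the steel pin has its bright button at crop B (463,127), i.e. top px (214,164), and at scene px (214,187). It stands in the grey fork's brass bush, so it is the right one. The jaws' top edges run from about (540,80) to (728,135) in crop B, and the head's end hole at (487,95) is out of line with the fork.

```bash
python3 - <<'E'
from h import *
import pickle
a,b=pickle.load(open('ab.pkl','rb'))
tb=lambda x,y:(200+(x-400)/4.444,135+y/4.444)
ta=lambda x,y:(195+x/5.333,160+y/5.333)
print('pin top',onz(b,*tb(463,127),.1435),onz(a,*ta(101,143),.1435))
for n,p,z in[('back L',(553,37),.162),('back R',(740,95),.162),('front L',(538,88),.162),('front R',(727,143),.162),('headhole',(487,95),.04),('bush',(473,155),.08),('rim R',(775,165),.022),('rim bot',(650,289),0.0),('gr right',(762,165),.03),('gray bot',(645,265),.03),('fork NL',(421,120),.072),('fork bl',(436,210),.072),('fork br',(527,195),.072),('fork tr',(515,115),.072)]:
  print(n,onz(b,*tb(*p),z).round(4))
for n,p,z in[('fL',(115,75),.162),('fR',(297,42),.162),('rimR',(346,235),.022)]: print('sc',n,onz(a,*ta(*p),z).round(4))
# rim ellipse from wood colour
hsv=cv2.cvtColor(b['pixels'],cv2.COLOR_BGR2HSV); 
m=((hsv[...,0]>7)&(hsv[...,0]<16)&(hsv[...,1]>150)).astype(np.uint8); print(m[135:205,200:290].sum())
E
```

```text
pin top [0.524261   0.09447336 0.1435    ] [0.52328614 0.09758356 0.1435    ]
back L [0.5752 0.0397 0.162 ]
back R [ 0.5393 -0.0726  0.162 ]
front L [0.5432 0.0482 0.162 ]
front R [ 0.5095 -0.0647  0.162 ]
headhole [0.577  0.0902 0.04  ]
bush [0.5245 0.0945 0.08  ]
rim R [ 0.5345 -0.1022  0.022 ]
rim bot [ 0.4538 -0.0186  0.    ]
gr right [ 0.5323 -0.0931  0.03  ]
gray bot [ 0.4638 -0.0154  0.03  ]
fork NL [0.55   0.1294 0.072 ]
fork bl [0.4902 0.1182 0.072 ]
fork br [0.5003 0.0601 0.072 ]
fork tr [0.5536 0.0688 0.072 ]
sc fL [0.559  0.0538 0.162 ]
sc fR [ 0.5047 -0.0595  0.162 ]
sc rimR [ 0.4681 -0.0659  0.022 ]
1223
```

Pivot ≈ (0.542,-0.012), pin axis ≈ (0.5245,0.095), base yaw ≈ 0.16, head angle ≈ 0.48. The jaw_end is at about (0.509,-0.049) and should finish at about (0.530,-0.060). I'll shut the fingers and go in front of it.

{"fn": "send_rows", "kwargs": {"increments": [{"gripper": 1, "linear": [0.02, 0.034, 0], "delta_rot": [0, 0, -0.02]}, {"gripper": 1, "linear": [0.045, 0.075, 0], "delta_rot": [0, 0, -0.04]}, {"gripper": 1, "linear": [0.07, 0.116, 0], "delta_rot": [0, 0, -0.06]}, {"gripper": 1, "linear": [0.095, 0.158, 0], "delta_rot": [0, 0, -0.08]}, {"gripper": 1, "linear": [0.12, 0.199, 0], "delta_rot": [0, 0, -0.1]}, {"gripper": 1, "linear": [0.145, 0.24, 0], "delta_rot": [0, 0, -0.13]}, {"gripper": 1, "linear": [0.17, 0.282, 0], "delta_rot": [0, 0, -0.13]}, {"gripper": 1, "linear": [0.195, 0.324, 0], "delta_rot": [0, 0, -0.13]}], "newtons": 30}}

```text
clock: 0.9
position: [0.3608, -0.2248, 0.2312]
ee_rot: [0.0, 0.997, 0.081, 0.0]
contact_force: [0.7, -0.6, -0.2]
width: 0.0002
gripper_force: 0.0
```

{"fn": "send_rows", "kwargs": {"increments": [{"gripper": 1, "linear": [0.025, 0.041, 0], "delta_rot": [0, 0, 0]}, {"gripper": 1, "linear": [0.05, 0.083, 0], "delta_rot": [0, 0, 0]}, {"gripper": 1, "linear": [0.075, 0.125, -0.01], "delta_rot": [0, 0, 0]}, {"gripper": 1, "linear": [0.1, 0.16, -0.02], "delta_rot": [0, 0, 0]}, {"gripper": 1, "linear": [0.105, 0.174, -0.05], "delta_rot": [0, 0, 0]}, {"gripper": 1, "linear": [0.105, 0.174, -0.09], "delta_rot": [0, 0, 0]}, {"gripper": 1, "linear": [0.105, 0.174, -0.11], "delta_rot": [0, 0, 0]}, {"gripper": 1, "linear": [0.105, 0.174, -0.11], "delta_rot": [0, 0, 0]}]}}

```text
clock: 1.7
position: [0.4626, -0.0516, 0.1183]
ee_rot: [-0.001, 0.997, 0.081, -0.004]
contact_force: [0.3, 0.5, -0.7]
width: 0.0
gripper_force: 0.0
```

```bash
python3 - <<'E'
from h import *
s=get_state();print(s['clock'],s['position'],s['ee_rot'],s['contact_force'],s['width'])
a=grab('scene');b=grab('top');w=grab('wrist')
A=cv2.resize(a['pixels'][140:225,185:285],(400,340),interpolation=cv2.INTER_CUBIC)
cv2.imwrite('pics/d.png',np.hstack([A,cv2.resize(w['pixels'],(400,340))]))
print(w['T_tool_cam'])
E
```

```text
1.7 [ 0.46257438 -0.05164453  0.1182975 ] [-0.00126225  0.99669001  0.08119861 -0.00377091] [ 0.34015715  0.47863602 -0.67698963] 1.5075715108646099e-05
[[-7.36424119e-07 -9.65590022e-01 -2.60069047e-01  6.56575596e-02]
 [ 9.99999820e-01 -1.56790489e-04  5.79303492e-04  5.41659876e-04]
 [-6.00146025e-04 -2.60069000e-01  9.65589848e-01 -1.43015363e-01]
 [ 0.00000000e+00  0.00000000e+00  0.00000000e+00  1.00000000e+00]]
```

View pics/d.png

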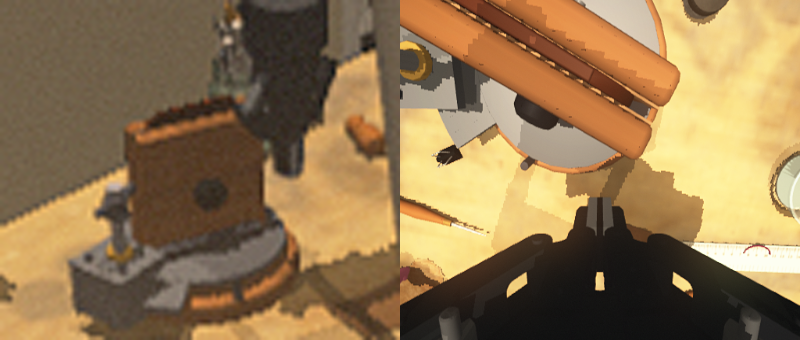

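The wrist view shows the fingers at (600,205), in front of the jaws' near face a little inboard of its right corner at (640,155). The knob at (535,110) is clear. Pushing.

{"fn": "send_rows", "kwargs": {"increments": [{"gripper": 1, "linear": [0.01, 0, 0], "delta_rot": [0, 0, 0]}, {"gripper": 1, "linear": [0.02, -0.001, 0], "delta_rot": [0, 0, 0]}, {"gripper": 1, "linear": [0.027, -0.003, 0], "delta_rot": [0, 0, 0]}, {"gripper": 1, "linear": [0.033, -0.005, 0], "delta_rot": [0, 0, 0]}, {"gripper": 1, "linear": [0.039, -0.006, 0], "delta_rot": [0, 0, 0]}, {"gripper": 1, "linear": [0.044, -0.008, 0], "delta_rot": [0, 0, 0]}, {"gripper": 1, "linear": [0.048, -0.009, 0], "delta_rot": [0, 0, 0]}, {"gripper": 1, "linear": [0.048, -0.009, 0], "delta_rot": [0, 0, 0]}]}}

```text
clock: 2.65
position: [0.5128, -0.0619, 0.1208]
ee_rot: [-0.0, 0.997, 0.081, -0.001]
contact_force: [-4.1, -1.1, -0.5]
width: -0.0001
gripper_force: 0.0
```

{"fn": "send_rows", "kwargs": {"increments": [{"gripper": 1, "linear": [0.003, 0, 0], "delta_rot": [0, 0, 0]}, {"gripper": 1, "linear": [0.005, 0, 0], "delta_rot": [0, 0, 0]}, {"gripper": 1, "linear": [0.005, 0, 0], "delta_rot": [0, 0, 0]}]}}

```text
clock: 2.95
position: [0.5185, -0.0617, 0.1212]
ee_rot: [-0.0, 0.997, 0.081, -0.0]
contact_force: [-3.2, -0.2, -0.7]
width: 0.0001
gripper_force: 0.0
```

{"fn": "send_rows", "kwargs": {"increments": [{"gripper": 1, "linear": [0.002, 0, 0], "delta_rot": [0, 0, 0]}, {"gripper": 1, "linear": [0.003, 0, 0], "delta_rot": [0, 0, 0]}, {"gripper": 1, "linear": [0.003, 0, 0], "delta_rot": [0, 0, 0]}]}}

```text
clock: 3.25
position: [0.5184, -0.0617, 0.1211]
ee_rot: [-0.0, 0.997, 0.081, -0.003]
contact_force: [-10.6, -0.8, 3.7]
width: 0.0001
gripper_force: 0.0
```

{"fn": "send_rows", "kwargs": {"increments": [{"gripper": 1, "linear": [0.002, 0, 0], "delta_rot": [0, 0, 0]}, {"gripper": 1, "linear": [0.002, 0, 0], "delta_rot": [0, 0, 0]}]}}

```text
clock: 3.45
position: [0.5183, -0.0618, 0.1208]
ee_rot: [-0.0, 0.997, 0.081, -0.005]
contact_force: [-13.2, -2.4, 4.9]
width: -0.0
gripper_force: 0.0
```

The force has risen to 13 N with no more motion, so the head is at its stop. Backing off, rising, and looking down on the pin.

{"fn": "send_rows", "kwargs": {"increments": [{"gripper": 1, "linear": [-0.03, -0.005, 0], "delta_rot": [0, 0, 0]}, {"gripper": 1, "linear": [-0.06, -0.01, 0], "delta_rot": [0, 0, 0]}, {"gripper": 1, "linear": [-0.06, -0.01, 0.04], "delta_rot": [0, 0, 0]}, {"gripper": 1, "linear": [-0.06, 0.01, 0.08], "delta_rot": [0, 0, 0]}, {"gripper": 1, "linear": [-0.06, 0.04, 0.12], "delta_rot": [0, 0, 0]}, {"gripper": 1, "linear": [-0.06, 0.085, 0.13], "delta_rot": [0, 0, 0]}, {"gripper": 1, "linear": [-0.06, 0.13, 0.13], "delta_rot": [0, 0, 0]}, {"gripper": 1, "linear": [-0.06, 0.15, 0.13], "delta_rot": [0, 0, 0]}]}}

```text
clock: 4.25
position: [0.4652, 0.092, 0.2532]
ee_rot: [-0.001, 0.997, 0.082, 0.004]
contact_force: [0.4, -1.2, -0.5]
width: -0.0002
gripper_force: 0.0
```

{"fn": "send_rows", "kwargs": {"increments": [{"gripper": 1, "linear": [0, 0, 0], "delta_rot": [0, 0, 0]}, {"gripper": 1, "linear": [0, 0, 0], "delta_rot": [0, 0, 0]}]}}

```text
clock: 4.45
position: [0.4644, 0.0885, 0.2518]
ee_rot: [0.0, 0.997, 0.082, 0.001]
contact_force: [0.5, 0.1, -0.4]
width: -0.0004
gripper_force: 0.0
```

```bash
cat >> h.py <<'E'
from scipy.spatial.transform import Rotation as Ro
def wrist(f=None):
    s=get_state(); d=grab('wrist',f); T=np.eye(4)
    T[:3,:3]=Ro.from_quat(np.array(s['ee_rot']),scalar_first=True).as_matrix();T[:3,3]=s['position']
    M=np.linalg.inv(T@np.array(d['T_tool_cam'])); d['rvec']=cv2.Rodrigues(M[:3,:3])[0]; d['tvec']=M[:3,3]
    return s,d
E
python3 - <<'E'
from h import *
import pickle
s,w=wrist();a=grab('scene');pickle.dump((w,a),open('w.pkl','wb'))
print(s['clock'],s['position'],s['contact_force'])
for P in [(.5235,.0955,.1335),(.5235,.0955,.1435),(.5235,.0955,.08)]: print(proj(w,P),proj(a,P))
A=cv2.resize(a['pixels'][160:225,190:265],(400,347),interpolation=cv2.INTER_CUBIC)
cv2.imwrite('pics/e.png',np.hstack([A,cv2.resize(w['pixels'],(400,347))]))
E
```

```text
4.45 [0.46443856 0.08848226 0.25181183] [ 0.4962531   0.10384411 -0.36207902]
[[257.69033774 111.26365814]] [[214.56443266 189.08707044]]
[[257.79976883 111.55797825]] [[214.36591518 186.56664026]]
[[257.22231795 110.00489671]] [[215.60478113 202.29560832]]
```

View pics/e.png

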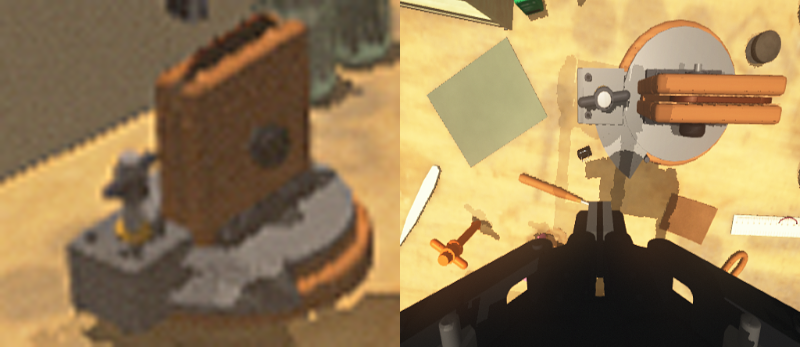

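The head is square to the fork and the pin has dropped: its scene top is at about row 190, against 187 before. The button shows white at (604,100) in the picture, wrist px ≈ (261,111). Measuring its centroid.

```bash
python3 - <<'E'
from h import *
import pickle
w,a=pickle.load(open('w.pkl','rb'))
p=w['pixels'][100:123,249:274].astype(int)
m=(p.min(2)>170).astype(np.uint8)
n,l,st,c=cv2.connectedComponentsWithStats(m)
for i in range(1,n): 
  u,v=c[i]+[249,100]; print(st[i],u,v,onz(w,u,v,.1335))
print(onz(a,213.8,189.5,.1335))
E
```

```text
[  4   1  17  18 231] 260.97835497835496 109.58008658008657 [0.52524679 0.09308146 0.1335    ]
[0.52329124 0.09909142 0.1335    ]
```

{"fn": "send_rows", "kwargs": {"increments": [{"gripper": 1, "linear": [0.03, 0.003, 0], "delta_rot": [0, 0, 0]}, {"gripper": 1, "linear": [0.06, 0.005, -0.02], "delta_rot": [0, 0, 0]}, {"gripper": 1, "linear": [0.06, 0.005, -0.06], "delta_rot": [0, 0, 0]}, {"gripper": 1, "linear": [0.06, 0.005, -0.09], "delta_rot": [0, 0, 0]}, {"gripper": 1, "linear": [0.06, 0.005, -0.105], "delta_rot": [0, 0, 0]}, {"gripper": 1, "linear": [0.06, 0.005, -0.105], "delta_rot": [0, 0, 0]}, {"gripper": 1, "linear": [0.06, 0.005, -0.105], "delta_rot": [0, 0, 0]}]}}

```text
clock: 5.25
position: [0.5241, 0.0923, 0.1466]
ee_rot: [0.0, 0.997, 0.08, 0.0]
contact_force: [-0.2, 0.4, -0.3]
width: -0.0001
gripper_force: 0.0
```

```bash
python3 - <<'E'
from h import *
s,w=wrist();a=grab('scene');b=grab('top')
print(s['clock'],s['position'],s['contact_force'])
tip=s['position'];print(proj(w,tip))
W=cv2.resize(w['pixels'][150:300,180:330],(400,400),interpolation=cv2.INTER_CUBIC)
A=cv2.resize(a['pixels'][150:215,185:250],(400,400),interpolation=cv2.INTER_CUBIC)
cv2.imwrite('pics/f.png',np.hstack([A,W]))
E
```

```text
5.25 [0.52409454 0.09229829 0.14661619] [-0.21339535  0.40714597 -0.34552307]
[[254.11091004 239.76709787]]
```

View pics/f.png

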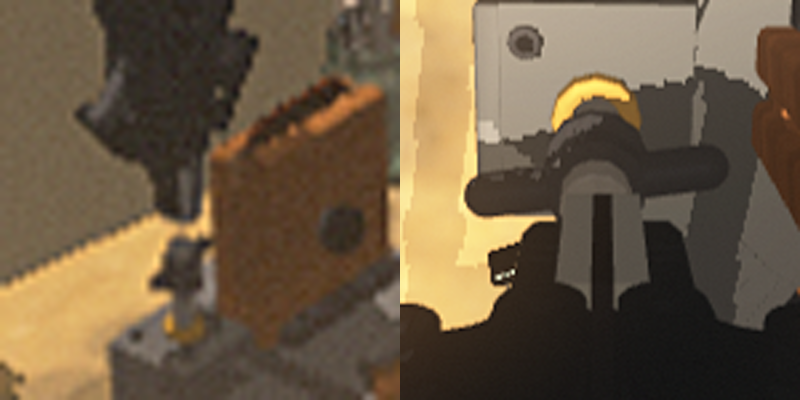

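The fingertips (601,195) are centred sideways on the button (598,185) and about 1–2 mm short in x. Pressing down with a small correction.

{"fn": "send_rows", "kwargs": {"increments": [{"gripper": 1, "linear": [0.002, 0.001, -0.005], "delta_rot": [0, 0, 0]}, {"gripper": 1, "linear": [0.002, 0.001, -0.009], "delta_rot": [0, 0, 0]}, {"gripper": 1, "linear": [0.002, 0.001, -0.013], "delta_rot": [0, 0, 0]}, {"gripper": 1, "linear": [0.002, 0.001, -0.017], "delta_rot": [0, 0, 0]}, {"gripper": 1, "linear": [0.002, 0.001, -0.02], "delta_rot": [0, 0, 0]}, {"gripper": 1, "linear": [0.002, 0.001, -0.023], "delta_rot": [0, 0, 0]}, {"gripper": 1, "linear": [0.002, 0.001, -0.026], "delta_rot": [0, 0, 0]}]}}

```text
clock: 6.1
position: [0.5251, 0.0943, 0.1199]
ee_rot: [0.0, 0.997, 0.081, -0.0]
contact_force: [-0.2, -0.7, 1.2]
width: 0.0001
gripper_force: 0.7
```

{"fn": "send_rows", "kwargs": {"increments": [{"gripper": 1, "linear": [0, 0, -0.003], "delta_rot": [0, 0, 0]}, {"gripper": 1, "linear": [0, 0, -0.006], "delta_rot": [0, 0, 0]}, {"gripper": 1, "linear": [0, 0, -0.009], "delta_rot": [0, 0, 0]}, {"gripper": 1, "linear": [0, 0, -0.012], "delta_rot": [0, 0, 0]}, {"gripper": 1, "linear": [0, 0, -0.012], "delta_rot": [0, 0, 0]}]}}

```text
clock: 6.6
position: [0.5252, 0.0943, 0.108]
ee_rot: [-0.0, 0.997, 0.081, -0.0]
contact_force: [-1.9, -0.8, 3.7]
width: 0.0
gripper_force: 1.4
```

{"fn": "send_rows", "kwargs": {"increments": [{"gripper": 1, "linear": [0, 0, -0.002], "delta_rot": [0, 0, 0]}, {"gripper": 1, "linear": [0, 0, -0.004], "delta_rot": [0, 0, 0]}, {"gripper": 1, "linear": [0, 0, -0.006], "delta_rot": [0, 0, 0]}, {"gripper": 1, "linear": [0, 0, -0.006], "delta_rot": [0, 0, 0]}]}}

```text
clock: 7.0
position: [0.5254, 0.0944, 0.1043]
ee_rot: [0.0, 0.997, 0.081, 0.0]
contact_force: [-5.3, -0.1, 16.0]
width: -0.0001
gripper_force: 7.9
```

{"fn": "send_rows", "kwargs": {"increments": [{"gripper": 1, "linear": [0, 0, -0.002], "delta_rot": [0, 0, 0]}, {"gripper": 1, "linear": [0, 0, -0.002], "delta_rot": [0, 0, 0]}]}}

```text
clock: 7.2
position: [0.5256, 0.0944, 0.1041]
ee_rot: [0.0, 0.997, 0.081, 0.001]
contact_force: [-7.3, -0.7, 26.6]
width: -0.0001
gripper_force: 13.3
```

The pin is seated: the TCP stopped at z = 0.104 (0.1045 expected) with the force rising to 27 N. Releasing straight up, then checking.

{"fn": "send_rows", "kwargs": {"increments": [{"gripper": 1, "linear": [0, 0, 0.01], "delta_rot": [0, 0, 0]}, {"gripper": 1, "linear": [0, 0, 0.025], "delta_rot": [0, 0, 0]}, {"gripper": 1, "linear": [0, 0, 0.06], "delta_rot": [0, 0, 0]}, {"gripper": 1, "linear": [0, 0, 0.1], "delta_rot": [0, 0, 0]}, {"gripper": 1, "linear": [-0.02, 0, 0.14], "delta_rot": [0, 0, 0]}, {"gripper": 1, "linear": [-0.06, 0, 0.15], "delta_rot": [0, 0, 0]}, {"gripper": 1, "linear": [-0.06, 0, 0.15], "delta_rot": [0, 0, 0]}, {"gripper": 1, "linear": [-0.06, 0, 0.15], "delta_rot": [0, 0, 0]}]}}

```text
clock: 8.0
position: [0.4652, 0.0942, 0.2506]
ee_rot: [0.0, 0.997, 0.081, 0.001]
contact_force: [1.7, 0.1, 0.2]
width: -0.0002
gripper_force: 0.0
```

```bash
python3 - <<'E'
from h import *
s,w=wrist();a=grab('scene')
print(s['clock'],s['position'],s['contact_force'])
print(proj(a,[(.525,.0945,z) for z in(.1095,.1335,.1435)]), 'scaled', (proj(a,[(.525,.0945,.1095)])-[190,160])*5.333)
A=cv2.resize(a['pixels'][160:225,190:265],(400,347),interpolation=cv2.INTER_CUBIC)
W=cv2.resize(w['pixels'][40:240,160:390],(400,347),interpolation=cv2.INTER_CUBIC)
cv2.imwrite('pics/g.png',np.hstack([A,W]))
E
```

```text
8.0 [0.46518626 0.09419451 0.25056874] [1.67494872 0.1065964  0.18870002]
[[214.97524066 194.80324997]
 [214.50404685 188.82478166]
 [214.30552352 186.305934  ]] scaled [[133.19295843 185.6057321 ]]
```

View pics/g.png

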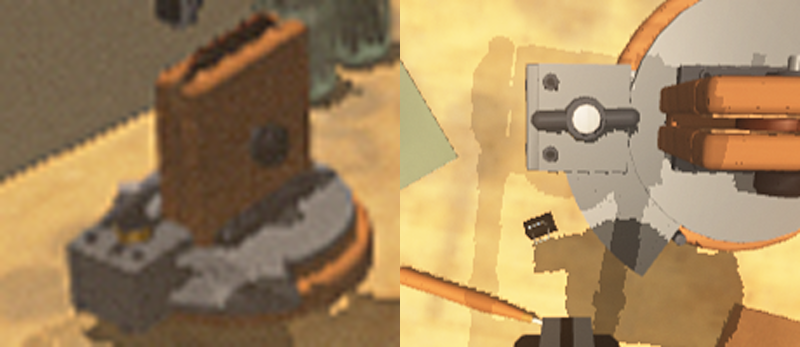

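The pin's top is now at (128,188), matching the predicted home position (133,186). The handle sits on the bush, the head is at its stop and the bystanders are undisturbed. Handing in.

```bash
python3 -c "
from rig import sign_off; print(sign_off())"
```

```text
the job is handed in; nothing more can be done
None
```

I pushed the jaws round to the stop, pressed the pin fully home by its button, released it and handed the job in at about 8 s; the pictures show the pin seated, but the button springing out was not separately measured.

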